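Ballast the test box and hold the cylinder rod at its green band

TASK

Weigh down the blue test box: pack the steel bar weight upright into its oblong bay and the brass round weight into its square bay, both fully down. Then take the black knob of the spring-return cylinder in the middle and draw the rod straight up, without cocking it or lifting or shifting the box, until the green band on the rod stands level with the top of the gland, never so far that the red band shows. Finish while still holding the knob steady there (let go, and the spring pulls it back), and leave the other things alone.

Things in the scene. Friction and masses are not known exactly. Their poses are not given: they have to be found in the camera images.
- test_box: blue steel plate 100 x 212 x 6 mm, loose, 0.6 kg, with a square aluminium cylinder upright in its middle (45 x 45 mm, top at 69 mm) and an open bay at either end. Origin: centre of the underside; x short side, y long side towards the oblong bay, z up; yaw within 0.35 rad of 0. Bay walls 4 mm thick, tops 30 mm over the underside. Without the weights the rod's pull may lift it.
- bar_bay (a point): centre of the floor of the oblong bay, at (0, 70, 6) mm in the test box; the bay is 41 mm in box x and 53 mm in box y inside, open at the top
- round_bay (a point): centre of the floor of the square bay, at (0, -70, 6) mm in the test box; the bay is 41 x 41 mm inside, open at the top
- gland (a point): centre of the top of the cylinder's dark round gland, out of which the rod comes, 75 mm over the underside of the test box
- bar_weight: dark steel bar weight, a plain block 34 x 46 x 74 mm (x, y, z), about 0.75 kg, standing on the stand at first; origin at the centre of its underside, z up; its 34 mm side belongs along the box's x (3.5 mm play all round)
- round_weight: brass round weight, a plain upright cylinder 34 mm in diameter and 74 mm tall, about 0.55 kg; origin at the centre of its underside, z up
- knob: black round knob on top of the rod, 28 mm across, 24 mm tall; origin at its centre, at (0, 0, 98) mm in the test box while the rod is in; turns freely, z up along the rod, which is steel, 15 mm thick. Pressed sideways the rod rocks in its bush about a point 40 mm over the box's underside, about 6 N m/rad stiff
- rod (a joint): how far the rod is drawn out, m: 0 fully in, as at first, 0.07 fully out. A spring pulls it back in with 2.7 N at 0 and 60 N/m more, friction is 1.5 N: about 7 N at 0.039. The green band reaches the gland's top at 0.028 to 0.050; the red band begins to show at 0.056
- grease_tin: round tin with a press lid, 73 mm across and 49 mm tall, a bystander; origin at the centre of its underside
- spanner: flat steel spanner, 34 x 171 x 8 mm, lying behind the box, a bystander; origin at the centre of its underside
There are look-alikes about, which are no part of the job. Of the things that look like the bar_weight, take the one that is farthest from the robot's base at the start.

How it is judged (in metres and radians):
On the way:
1. both weights stand packed in their own bays and are let go, the rod still in (distance between bar_weight and bar_bay below 0.009 m and angle between each of bar_weight, round_weight's own z axis and vertical below 0.08 rad and distance between round_weight and round_bay below 0.009 m and contact force between the fingers and bar_weight below 0.1 N and contact force between the fingers and round_weight below 0.1 N and value of joint rod below 0.015 m), for 0.2 s.
At the end, for the whole second after the job is handed in: fingers hold the knob (over 2 N), rod still, out 28 to 50 mm, within 0.08 rad of square to the box; box flat on the stand (under 4 mm lift, 0.04 rad tilt), within 40 mm of its start; both weights upright (0.08 rad), within 9 mm of the centre of their own bay floors (value of joint rod between 0.028 and 0.05 m and velocity of joint rod between -0.01 and 0.01 m/s and contact force between the fingers and knob above 2 N and angle between the z axis of knob and the z axis of test_box, either way round below 0.08 rad and height (world z) of test_box below 0.004 m and angle between test_box's own z axis and vertical below 0.04 rad and distance of test_box from where it was at the start of the episode below 0.04 m and distance between bar_weight and bar_bay below 0.009 m and angle between each of bar_weight, round_weight's own z axis and vertical below 0.08 rad and distance between round_weight and round_bay below 0.009 m); the arm keeps its last pose, push and grip.
It fails at once if the red band shows (rod drawn more than 56 mm) (value of joint rod above 0.056 m).
It fails at once if the rod is cocked in its bore by more than 0.1 rad (angle between the z axis of knob and the z axis of test_box, either way round above 0.1 rad).
It fails at once if the test box is lifted by more than 8 mm or tipped by more than 0.08 rad (height (world z) of test_box above 0.008 m or angle between test_box's own z axis and vertical above 0.08 rad).
It fails at once if a bystander is disturbed (moved more than 20 mm) (distance of any of grease_tin, spanner from where it was at the start of the episode above 0.02 m).
It also fails if it takes over 64 s, if anything falls off the work surface, if the arm or the gripper's body presses on something with over 40 N, if the wrist force passes 120 N, or if a joint passes its speed limit or range.

ROBOT

A 6-joint arm with a two-finger parallel gripper is mounted at the origin on a cart in front of the work surface, level with it; the furniture and walls round the work are solid. World frame = base frame: x ahead of the robot, y to its left, z up, the work surface at z = 0. Lengths are in mm, angles in rad, forces in N, time in s.
With the tool pointing down it reaches from about 350 to 975 mm from the base axis. Payload 7.1 kg.
Tool frame: the origin (TCP) lies at the very end of the fingers, on their centre line; the grasp point (between the pads) lies 19 mm behind it; z points along the fingers, y is the line along which they close (so a half turn about z gives the same grasp; the last joint's range is limited). The gripper opens to 88 mm and grips with 3 to 60 N. Pads are 20 mm wide; open, the fingers measure 115 mm over their backs; the gripper's body (75 mm by 178 mm) begins 61 mm behind the grasp point.
Start: joints at [-1.189, 0.423, 1.63, -0, 1.089, -0.019], TCP at [243.862, -575.444, 222.675] pointing down, gripper open.
Joint ranges: [-3, 3], [-0.9, 2.11], [0.09, 2.58], [-1.31, 4.45], [0.11, 2.69], [-2.54, 2.54]. Speed limits (rad/s): [2.39, 2.39, 3.01, 3.14, 3.14, 3.14].

INTERFACE

Orientations are given as a rotation vector (axis times angle).
In Python, from workcell import * gives the robot as it stands.
- The arm moves only by the tool step_arm, never from a script. Its argument "deltas" is a list of rows, each a list of 3 entries, a list of its own where there are three numbers: the shift along the tool's x, y, z in units of 300 mm (1.0 is 300 mm), then the turn, a rotation vector about the tool's x, y, z in units of 1.5 rad (1.0 is 1.5 rad), then the gripper command: -1 is shut, 1 is fully open, values between are in proportion. In form: [[[dx, dy, dz], [rx, ry, rz], gripper], ...]. A call has 1 to 20 rows; each row is the pose to reach, as a shift and turn from the pose commanded when the call began, along the tool's axes at that moment; what a row does not reach only later rows make up. A row lasts 1/12 s, in which the tool goes at most 41.7 mm and 7.16 degrees, less where a joint would pass 70% of its speed; a pose out of reach is approached as far as the arm can. A call with a number of a shift or a turn outside -1 to 1 is refused whole. A call with a gripper value outside its range is refused whole. The fingers move at their own pace and stop on an object; the grip force is fixed at half the most. Time passes only in rows, so rows that repeat a pose let the fingers close. It gives the time, the measured TCP pose, the force, the opening and the grip force at its end, in the units of the state.
- get_obs(): the state, without advancing time (a new reading comes with each control period).
- get_image(name): name is "side" or "top"; returns a dict with "pixels" (384x512x3 uint8, red, green, blue), "fx", "fy", "cx", "cy" (pixels), "dist_coeffs" ([k1, k2, p1, p2, k3] as OpenCV has them; the pictures are not rectified), "T" (4x4, takes a point from camera to world coordinates). Camera axes: x right, y down, z forward; pixel columns grow to the right and rows downward; lengths in mm; the calibration is good to about 2 mm. A picture is of the moment at which its call begins. There is no depth.
- close_job(): hands the job in; it is judged then, once.
The state is a dict: "t": time; "qpos": joint angles; "qvel": joint speeds; "joint_torque": joint torques, N m; "ee_pos": TCP position; "orientation": TCP orientation; "ft_force": force on the tool from outside, world axes, zero at the start; "moment": the same for the moment, N m; "width": finger opening in mm; "grasp_force": force on a finger pad.
Only numpy, scipy, OpenCV 4.12 (cv2) and the standard library are available. Lean on these libraries where they do the work, as an engineer would, in place of code of your own. Each camera call takes 0.05 s, during which the arm holds its last target. There are 200 camera calls.

## Working session

There is one attempt and no reset: what is moved stays moved. The work goes in short steps, Python scripts to look and compute and a tool call to move; the robot and the scene stay as the last step left them, time stands still between calls to the robot, and variables do not carry over. Pictures are saved under pics/ and viewed, at most 10 in all, crops included, and the job is handed in when it is done.

Besides the shell and the picture viewer there is one more tool, called after ">>>" as name([rows], argument=value, ...), one row to a line, values as JSON. step_arm: Moves the arm, as the interface text tells. Its arguments: {"type":"object","properties":{"deltas":{"type":"array","items":{"type":"array"}}},"required":["deltas"]}

```bash
ls; mkdir -p pics; cat > h.py <<'E'
from workcell import *
import numpy as np, cv2
from scipy.spatial.transform import Rotation as R
def K(im): return np.array([[im["fx"],0,im["cx"]],[0,im["fy"],im["cy"]],[0,0,1.]])
def snap(name,f):
    im=get_image(name); cv2.imwrite("pics/"+f,im["pixels"][:,:,::-1]); np.save("pics/"+f[:-4]+".npy",im,allow_pickle=True); return im
def load(f): return np.load("pics/"+f+".npy",allow_pickle=True).item()
def ray(im,uv):
    p=cv2.undistortPoints(np.array(uv,float).reshape(-1,1,2),K(im),np.array(im["dist_coeffs"],float)).reshape(-1,2)
    T=np.array(im["T"]); d=np.c_[p,np.ones(len(p))]@T[:3,:3].T
    return T[:3,3],d
def onz(im,uv,z):
    o,d=ray(im,uv); s=(z-o[2])/d[:,2]; return o+d*s[:,None]
def proj(im,P):
    T=np.linalg.inv(np.array(im["T"])); P=np.array(P,float).reshape(-1,3)
    return cv2.projectPoints(P,cv2.Rodrigues(T[:3,:3])[0],T[:3,3],K(im),np.array(im["dist_coeffs"],float))[0].reshape(-1,2)
E
python3 - <<'E'
from h import *
np.set_printoptions(suppress=True,precision=3)
print(get_obs())
for n in("top","side"):
    im=snap(n,n+"0.png"); print(im["fx"],im["cx"],im["cy"],im["dist_coeffs"]);print(np.array(im["T"]))
a=cv2.imread("pics/top0.png");cv2.imwrite("pics/top0b.png",cv2.resize(a,(800,600),interpolation=cv2.INTER_CUBIC))
a=cv2.imread("pics/side0.png");cv2.imwrite("pics/side0b.png",cv2.resize(a,(800,600),interpolation=cv2.INTER_CUBIC))
E
```

```text
pics
{'t': 0.0, 'qpos': array([-1.189,  0.424,  1.631, -0.   ,  1.089, -0.019]), 'qvel': array([-0.002, -0.001,  0.   , -0.   ,  0.   ,  0.001]), 'joint_torque': array([ -0.004, -54.462, -27.367,   0.064,   0.023,  -0.   ]), 'ee_pos': array([ 243.643, -574.93 ,  221.91 ]), 'orientation': array([-3.077, -0.625,  0.   ]), 'ft_force': array([-1.19 ,  1.52 , -0.095]), 'moment': array([ 0.012,  0.044, -0.035]), 'grasp_force': 0.0, 'width': 87.79890572178384}
411.04740880827876 255.27194350100197 200.3351630439563 [-0.133  0.     0.     0.     0.   ]
[[   0.024   -0.986    0.163  367.361]
 [  -0.999   -0.019    0.028  204.861]
 [  -0.024   -0.163   -0.986 1021.665]
 [   0.       0.       0.       1.   ]]
431.00432354518273 258.02255796555767 184.66943123438548 [-0.085  0.     0.     0.     0.   ]
[[  -0.964   -0.097    0.249  260.091]
 [  -0.268    0.36    -0.894 1059.904]
 [  -0.003   -0.928   -0.372  456.469]
 [   0.       0.       0.       1.   ]]
```

View pics/top0b.png

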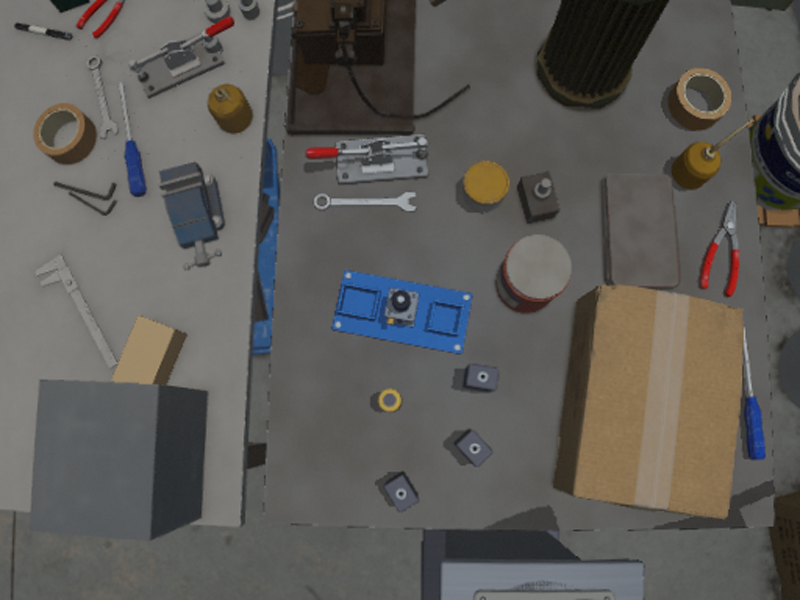

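View pics/side0b.png

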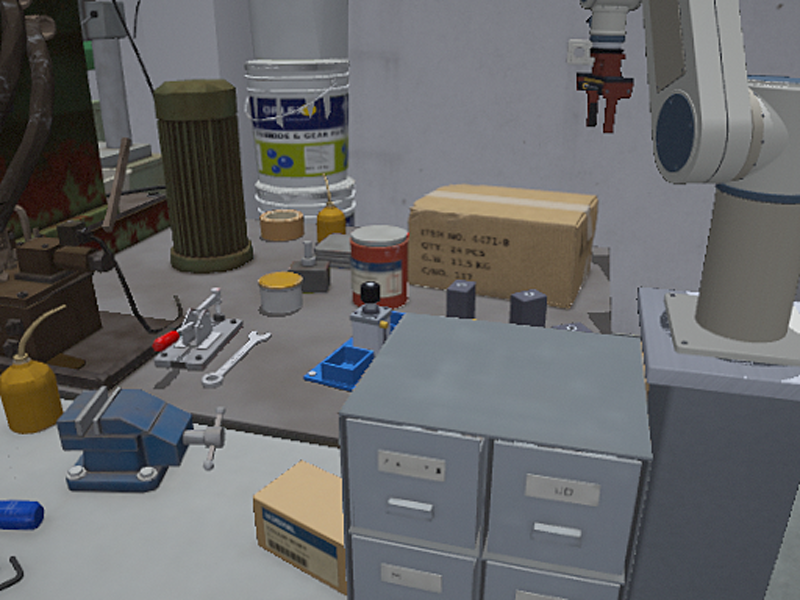

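Top view at 800x600 scale: the test box is at (402,312), with the oblong bay on the left at (357,302) and the square bay on the right at (443,318). The brass round weight is at (389,400). Bar-weight candidates are the dark blocks at (482,377), (473,448) and (400,492). The dark block with a knob at (538,197) is not a plain block. The side view shows much of the work hidden by the drawer cabinet. I'll measure distances and check a close crop.

```bash
python3 - <<'E'
from h import *
np.set_printoptions(suppress=True,precision=1)
im=load("top0"); s=.64
for n,uv,z in [("barA",(482,377),74),("barB",(473,448),74),("barC",(400,492),74),("brass",(389,399),74),("knobtop",(401,299),110),("blk",(538,197),50)]:
    p=onz(im,[np.array(uv)*s],z)[0]; print(n,p,np.hypot(p[0],p[1]))
a=im["pixels"][165:330,205:325,::-1]
cv2.imwrite("pics/crop1.png",cv2.resize(a,None,fx=3.6*1,fy=3.6,interpolation=cv2.INTER_CUBIC))
E
```

```text
barA [430.7 107.1  74. ] 443.85207387158897
barB [327.2 119.4  74. ] 348.303948109904
barC [261.8 223.9  74. ] 344.5187597418567
brass [395.6 243.2  74. ] 464.41583874684466
knobtop [538.4 228.2 110. ] 584.7713974026045
blk [719.   15.6  50. ] 719.2186215588056
```

View pics/crop1.png

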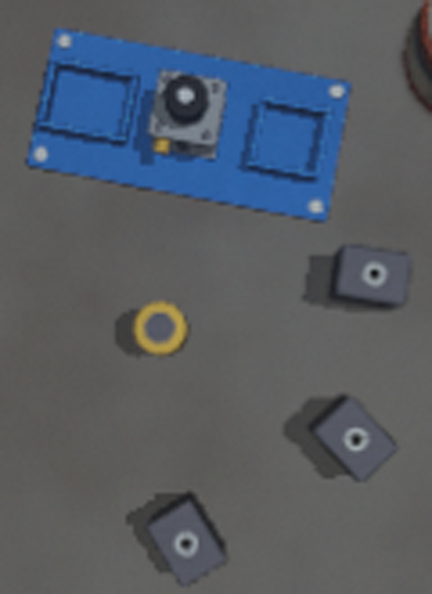

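The close crop shows three dark blocks with ring marks. The candidates' distances from the base are 444 mm for A (crop 373,273), 348 mm for B and 345 mm for C, so A is the target. Next I'll fit precise poses.

```bash
python3 - <<'E'
from h import *
np.set_printoptions(suppress=True,precision=2)
im=load("top0"); px=im["pixels"].astype(float); 
def blob(cx,cy,r,fn):
    u,v=205+cx/3.6,165+cy/3.6
    yy,xx=np.mgrid[int(v)-r:int(v)+r+1,int(u)-r:int(u)+r+1]
    w=fn(px[yy,xx]); w=np.clip(w-np.median(w)-0.25*(w.max()-np.median(w)),0,None)
    return [(w*xx).sum()/w.sum(),(w*yy).sum()/w.sum()]
red=lambda p:p[...,0]
S=[blob(*c,4,red) for c in[(64,40),(337,91),(41,154),(316,206)]]
P=onz(im,S,7); print(P); c=P.mean(0); print("box c",c)
d=(P[0]-P[1]+P[2]-P[3])/2; print("yaw",np.arctan2(-d[0],d[1]), np.linalg.norm(P[0]-P[1]),np.linalg.norm(P[0]-P[2]))
print("knob",onz(im,[blob(186,95,3,red)],110))
for n,q in dict(A=(373,273),B=(356,439),C=(186,543)).items(): print(n,onz(im,[blob(*q,4,red)],74))
# brass
u,v=205+160/3.6,165+328/3.6
m=((px[...,0]-px[...,2])>50).astype(np.uint8); sub=np.zeros_like(m); r=12; sub[int(v)-r:int(v)+r,int(u)-r:int(u)+r]=m[int(v)-r:int(v)+r,int(u)-r:int(u)+r]
cn=max(cv2.findContours(sub,0,1)[0],key=cv2.contourArea); Q=onz(im,cn.reshape(-1,2).astype(float),74)
print("brass",cv2.minEnclosingCircle(Q[:,:2].astype(np.float32)),Q[:,:2].mean(0))
# bar A top face brightness mask
g=px.mean(2); u,v=205+373/3.6,165+273/3.6
print(g[int(v)-13:int(v)+14,int(u)-16:int(u)+15].astype(int))
o=get_obs(); print(R.from_rotvec(o["orientation"]).as_matrix())
s=load("side0"); print(onz(im,[(358,318),(476,330),(375,184),(475,197)],150))
E
```

```text
[[595.98 318.73   7.  ]
 [563.72 126.01   7.  ]
 [515.47 332.84   7.  ]
 [481.85 140.69   7.  ]]
box c [539.26 229.57   7.  ]
yaw -0.16951757000790307 195.400913852781 81.73786742001369
knob [[539.28 229.43 110.  ]]
A [[432.2  106.96  74.  ]]
B [[327.52 117.74  74.  ]]
C [[260.27 223.23  74.  ]]
brass ((394.6977844238281, 243.1347198486328), 16.57013511657715) [394.89 242.83]
[[ 94  94  95  94  93  94  93  92  92  92  91  91  91  91  91  91  90  90
   89  89  88  88  89  89  89  89  88  89  89  90  91]
 [ 94  95  94  95  95  95  93  93  90  91  91  91  91  90  91  91  92  90
   90  89  90  90  89  90  89  90  89  89  90  90  90]
 [ 95  95  95  95  95  94  94  94  92  91  91  91  92  92  91  91  91  91
   90  89  88  90  90  89  90  89  90  89  91  89  92]
 [ 94  95  95  95  95  95  95  94  93  92  92  91  93  92  91  91  91  91
   91  90  90  90  89  89  89  90  91  91  90  90  89]
 [ 95  94  95  95  94  95  95  95  93  93  94  92  92  92  93  93  93  92
   92  91  91  91  91  90  90  90  91  91  90  92  89]
 [ 95  97  96  96  95  95  95  93  89  90  89  88  88  87  90  91  94  94
  
[... 2235 characters left out ...]
3  93  91]
 [ 98  98  93  80  79  80  80  80  75  66  65  66  64  61  59  55  54  53
   48  47  48  50  61  73  80  90  94  93  93  93  93]
 [ 99  98  97  98  99  99  98  98  92  81  81  79  78  80  79  81  81  80
   78  76  78  80  87  93  94  93  94  93  93  93  93]
 [ 97  98  98  98  98  98  98  99  99  99  99  98  98  98  97  98  98  97
   97  96  95  96  95  95  96  94  94  94  94  94  94]
 [ 98  98  98  99  99  99  99  99  99  98  99  98  98  97  98  97  96  97
   98  97  96  96  94  95  94  95  95  94  95  96  94]]
[[ 0.92  0.39 -0.  ]
 [ 0.39 -0.92  0.  ]
 [ 0.   -0.   -1.  ]]
[[ 267.4    10.03  150.  ]
 [ 240.06 -248.17  150.  ]
 [ 552.34  -29.87  150.  ]
 [ 528.29 -257.02  150.  ]]
```

```bash
cat > plan.py <<'E'
# usage: plan.py x y z yaw [x y z yaw ...] : deltas from the last stored command to each; 'plan.py set dx dy dz rx ry rz' commits a sent delta
import sys,json,os; from h import *
f="cmd.json"
if os.path.exists(f): T=np.array(json.load(open(f)))
else:
    T=np.eye(4); T[:3,:3]=R.from_rotvec([-3.077,-0.625,0]).as_matrix(); T[:3,3]=[243.862,-575.444,222.675]
    o=get_obs()["orientation"]; T[:3,:3]=R.from_rotvec(o).as_matrix()
a=sys.argv[1:]
if a and a[0]=="set":
    v=np.array(a[1:7],float); T[:3,3]+=T[:3,:3]@(v[:3]*300); T[:3,:3]=T[:3,:3]@R.from_rotvec(v[3:]*1.5).as_matrix()
    json.dump(T.tolist(),open(f,"w")); a=a[7:]
v=np.array(a,float).reshape(-1,4)
o=get_obs(); Rm=R.from_rotvec(o["orientation"]).as_matrix()
print("cmd",T[:3,3].round(1),"meas",o["ee_pos"].round(1),"yaw c/m",np.arctan2(T[1,1],T[0,1]).round(4),np.arctan2(Rm[1,1],Rm[0,1]).round(4),"t",round(o["t"],2),"F",o["ft_force"].round(1),"w",round(o["width"],1))
for x,y,z,w in v:
    c,s=np.cos(w),np.sin(w); G=np.array([[-s,c,0],[c,s,0],[0,0,-1.]])
    d=T[:3,:3].T@(np.array([x,y,z])-T[:3,3])/300; r=R.from_matrix(T[:3,:3].T@G).as_rotvec()/1.5
    print((x,y,z,w),d.round(4).tolist(),r.round(4).tolist(),"dist",round(np.linalg.norm(d)*300))
E
python3 plan.py 400 -350 330 -0.15
```

```text
cmd [ 243.9 -575.4  222.7] meas [ 243.7 -575.   222. ] yaw c/m -1.17 -1.17 t 0.1 F [-0.4 -0.5 -1.1] w 87.9
(np.float64(400.0), np.float64(-350.0), np.float64(330.0), np.float64(-0.15)) [0.7724, -0.4894, -0.3571] [-0.0009, -0.0005, -0.68] dist 294
```

>>> step_arm([
  [[0.2,-0.12,-0.357],[0,0,-0.2],1],
  [[0.772,-0.489,-0.357],[0,0,-0.68],1],
  [[0.772,-0.489,-0.357],[0,0,-0.68],1],
  [[0.772,-0.489,-0.357],[0,0,-0.68],1],
  [[0.772,-0.489,-0.357],[0,0,-0.68],1],
  [[0.772,-0.489,-0.357],[0,0,-0.68],1],
  [[0.772,-0.489,-0.357],[0,0,-0.68],1],
  [[0.772,-0.489,-0.357],[0,0,-0.68],1],
  [[0.772,-0.489,-0.357],[0,0,-0.68],1],
  [[0.772,-0.489,-0.357],[0,0,-0.68],1],
  [[0.772,-0.489,-0.357],[0,0,-0.68],1],
  [[0.772,-0.489,-0.357],[0,0,-0.68],1],
  [[0.772,-0.489,-0.357],[0,0,-0.68],1],
])

```text
t: 1.18
ee_pos: [399.0, -350.8, 329.1]
orientation: [-2.384, -2.044, 0.0]
ft_force: [-0.5, 0.6, 0.6]
width: 87.9
grasp_force: 0.0
```

```bash
python3 plan.py set .772 -.489 -.357 0 0 -.68  432.2 -100 330 -.15
```

```text
cmd [ 134.3 -324.2  330.1] meas [ 399.  -350.8  329.1] yaw c/m 0.8667 -0.1533 t 1.18 F [-0.5  0.6  0.6] w 87.9
(np.float64(432.2), np.float64(-100.0), np.float64(330.0), np.float64(-0.15)) [-0.2729, 1.2124, -0.0002] [-0.0004, -0.0007, 0.6778] dist 373
```

```bash
python3 - <<'E'
import json,numpy as np
c,s=np.cos(-.15),np.sin(-.15);T=np.eye(4);T[:3,:3]=[[-s,c,0],[c,s,0],[0,0,-1]];T[:3,3]=[399.9,-349.9,329.8]
json.dump(T.tolist(),open("cmd.json","w"))
E
python3 plan.py 440 -70 330 -.15; python3 plan.py 432.2 107 200 -.15;
```

```text
cmd [ 399.9 -349.9  329.8] meas [ 399.  -350.8  329.1] yaw c/m -0.15 -0.1533 t 1.18 F [-0.5  0.6  0.6] w 87.9
(np.float64(440.0), np.float64(-70.0), np.float64(330.0), np.float64(-0.15)) [0.9425, -0.0073, -0.0007] [0.0, 0.0, 0.0] dist 283
cmd [ 399.9 -349.9  329.8] meas [ 399.  -350.8  329.1] yaw c/m -0.15 -0.1533 t 1.18 F [-0.5  0.6  0.6] w 87.9
(np.float64(432.2), np.float64(107.0), np.float64(200.0), np.float64(-0.15)) [1.522, -0.1211, 0.4327] [0.0, 0.0, 0.0] dist 476
```

>>> step_arm([
  [[0.943,-0.007,0],[0,0,0],1],
  [[0.943,-0.007,0],[0,0,0],1],
  [[0.943,-0.007,0],[0,0,0],1],
  [[0.943,-0.007,0],[0,0,0],1],
  [[0.943,-0.007,0],[0,0,0],1],
  [[0.943,-0.007,0],[0,0,0],1],
  [[0.943,-0.007,0],[0,0,0],1],
  [[0.943,-0.007,0],[0,0,0],1],
  [[0.943,-0.007,0],[0,0,0],1],
  [[0.943,-0.007,0],[0,0,0],1],
  [[0.943,-0.007,0],[0,0,0],1],
])

```text
t: 2.1
ee_pos: [440.0, -71.3, 329.6]
orientation: [-2.384, -2.046, 0.001]
ft_force: [-0.1, -0.5, 0.8]
width: 87.6
grasp_force: 0.0
```

```bash
python3 plan.py set .943 -.007 0 0 0 0  432.2 107 120 -.15
```

```text
cmd [440.1 -69.9 329.8] meas [440.  -71.3 329.6] yaw c/m -0.15 -0.1522 t 2.1 F [-0.1 -0.5  0.8] w 87.6
(np.float64(432.2), np.float64(107.0), np.float64(120.0), np.float64(-0.15)) [0.579, -0.1141, 0.6993] [0.0, 0.0, 0.0] dist 275
```

>>> step_arm([
  [[0.579,-0.114,0.2],[0,0,0],1],
  [[0.579,-0.114,0.2],[0,0,0],1],
  [[0.579,-0.114,0.2],[0,0,0],1],
  [[0.579,-0.114,0.2],[0,0,0],1],
  [[0.579,-0.114,0.2],[0,0,0],1],
  [[0.579,-0.114,0.699],[0,0,0],1],
  [[0.579,-0.114,0.699],[0,0,0],1],
  [[0.579,-0.114,0.699],[0,0,0],1],
  [[0.579,-0.114,0.699],[0,0,0],1],
  [[0.579,-0.114,0.699],[0,0,0],1],
  [[0.579,-0.114,0.699],[0,0,0],1],
  [[0.579,-0.114,0.699],[0,0,0],1],
  [[0.579,-0.114,0.699],[0,0,0],1],
])

```text
t: 3.18
ee_pos: [433.9, 106.7, 121.9]
orientation: [2.382, 2.046, 0.005]
ft_force: [0.4, 0.2, 0.4]
width: 88.0
grasp_force: 0.0
```

```bash
python3 plan.py set .579 -.114 .699 0 0 0  432.2 107 36 -.15; python3 - <<'E'
from h import *
im=snap("side","side1.png"); snap("top","top1.png")
p=proj(im,[[432,107,40],[539,229,60]]);print(p)
u0,v0=int(p[0][0]),int(p[0][1]); a=im["pixels"][max(0,v0-90):v0+60,max(0,u0-130):u0+70,::-1]
cv2.imwrite("pics/c2.png",cv2.resize(a,None,fx=3.5,fy=3.5,interpolation=cv2.INTER_CUBIC))
E
```

```text
cmd [432.2 107.  120.1] meas [433.9 106.7 121.9] yaw c/m -0.15 -0.1512 t 3.18 F [0.4 0.2 0.4] w 88.0
(np.float64(432.2), np.float64(107.0), np.float64(36.0), np.float64(-0.15)) [-0.0, -0.0001, 0.2803] [0.0, 0.0, 0.0] dist 84
[[295.15994175 195.79968589]
 [237.70001762 203.54038995]]
```

View pics/c2.png

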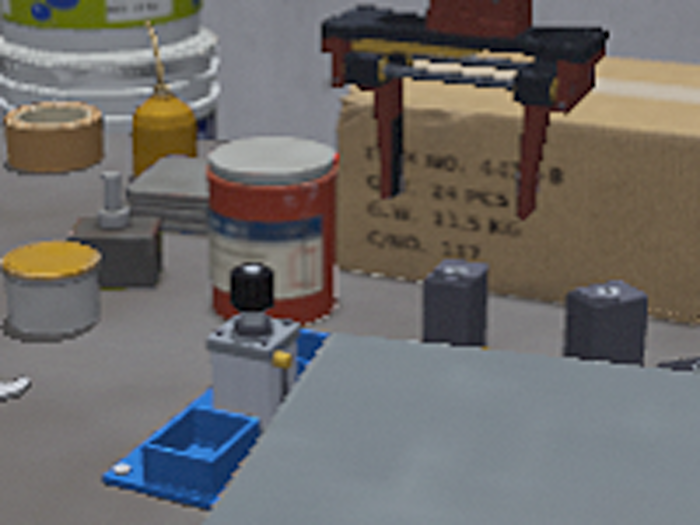

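The fingers at crop (392,195) and (527,215) straddle bar A at (455,300). I'll go down and grip.

>>> step_arm([
  [[0,0,0.1],[0,0,0],1],
  [[0,0,0.2],[0,0,0],1],
  [[0,0,0.26],[0,0,0],1],
  [[0,0,0.28],[0,0,0],1],
  [[0,0,0.28],[0,0,0],1],
  [[0,0,0.28],[0,0,0],1],
  [[0,0,0.28],[0,0,0],-1],
  [[0,0,0.28],[0,0,0],-1],
  [[0,0,0.28],[0,0,0],-1],
  [[0,0,0.28],[0,0,0],-1],
  [[0,0,0.28],[0,0,0],-1],
  [[0,0,0.28],[0,0,0],-1],
  [[0,0,0.28],[0,0,0],-1],
  [[0,0,0.28],[0,0,0],-1],
  [[0,0,0.28],[0,0,0],-1],
  [[0,0,0.28],[0,0,0],-1],
])

```text
t: 4.62
ee_pos: [432.9, 107.0, 36.2]
orientation: [2.381, 2.048, 0.002]
ft_force: [2.4, -0.6, -0.1]
width: 34.2
grasp_force: 30.0
```

```bash
python3 plan.py set 0 0 .28 0 0 0  432.2 107 150 -.15; python3 - <<'E'
import numpy as np
c=np.array([539.3,229.5]);x=np.array([np.cos(-.1695),np.sin(-.1695)]);y=np.array([-x[1],x[0]])
print(c+70*y,c-70*y)
E
python3 plan.py 551.1 298.5 150 -.1695
```

```text
cmd [432.2 107.   36.1] meas [432.9 107.   36.2] yaw c/m -0.15 -0.15 t 4.62 F [ 2.4 -0.6 -0.1] w 34.2
(np.float64(432.2), np.float64(107.0), np.float64(150.0), np.float64(-0.15)) [-0.0, -0.0001, -0.3797] [0.0, 0.0, 0.0] dist 114
[551.10826749 298.49684644] [527.49173251 160.50315356]
cmd [432.2 107.   36.1] meas [432.9 107.   36.2] yaw c/m -0.15 -0.15 t 4.62 F [ 2.4 -0.6 -0.1] w 34.2
(np.float64(551.1), np.float64(298.5), np.float64(150.0), np.float64(-0.1695)) [0.6904, 0.2964, -0.3797] [0.0, 0.0, 0.013] dist 253
```

>>> step_arm([
  [[0,0,-0.1],[0,0,0],-1],
  [[0,0,-0.22],[0,0,0],-1],
  [[0,0,-0.35],[0,0,0],-1],
  [[0,0,-0.48],[0,0,0],-1],
  [[0.1,0.04,-0.513],[0,0,0.013],-1],
  [[0.22,0.09,-0.513],[0,0,0.013],-1],
  [[0.34,0.14,-0.513],[0,0,0.013],-1],
  [[0.46,0.19,-0.513],[0,0,0.013],-1],
  [[0.58,0.25,-0.513],[0,0,0.013],-1],
  [[0.66,0.285,-0.513],[0,0,0.013],-1],
  [[0.69,0.296,-0.513],[0,0,0.013],-1],
  [[0.69,0.296,-0.513],[0,0,0.013],-1],
  [[0.69,0.296,-0.513],[0,0,0.013],-1],
  [[0.69,0.296,-0.513],[0,0,0.013],-1],
  [[0.69,0.296,-0.513],[0,0,0.013],-1],
  [[0.69,0.296,-0.513],[0,0,0.013],-1],
])

```text
t: 5.95
ee_pos: [550.3, 297.2, 189.9]
orientation: [-2.402, -2.024, 0.002]
ft_force: [0.5, 0.9, -7.1]
width: 33.8
grasp_force: 30.0
```

```bash
python3 plan.py set .69 .296 -.513 0 0 .013 551.1 298.5 75 -.1695; python3 - <<'E'
from h import *
im=snap("side","side2.png"); t=snap("top","top2.png")
# expected wireframe of bar in gripper, and box corners
c=np.array([539.3,229.5]);x=np.array([np.cos(-.1695),np.sin(-.1695)]);y=np.array([-x[1],x[0]])
def W(b,X,Y,Z): return [*(b+X*x+Y*y),Z]
a=cv2.resize(im["pixels"][100:260,160:340,::-1],None,fx=3.5,fy=3.5,interpolation=cv2.INTER_CUBIC)
b=c+70*y
def line(p,q,col):
    P=(proj(im,[p,q])-[160,100]+.5)*3.5; cv2.line(a,*[tuple(int(v) for v in k) for k in P],col,1)
for z0,z1,hx,hy,col in[(154,228,17,23,(0,255,0)),(30,30,20.5,26.5,(0,0,255))]:
    q=[(1,1),(1,-1),(-1,-1),(-1,1)]
    for i in range(4):
        A=q[i];B=q[(i+1)%4]
        line(W(b,A[0]*hx,A[1]*hy,z0),W(b,B[0]*hx,B[1]*hy,z0),col); line(W(b,A[0]*hx,A[1]*hy,z0),W(b,A[0]*hx,A[1]*hy,z1),col)
cv2.imwrite("pics/c3.png",a)
E
```

```text
cmd [551.  298.4 190. ] meas [550.3 297.2 189.9] yaw c/m -0.1695 -0.1705 t 5.95 F [ 0.5  0.9 -7.1] w 33.8
(np.float64(551.1), np.float64(298.5), np.float64(75.0), np.float64(-0.1695)) [0.0004, 0.0003, 0.3833] [0.0, 0.0, 0.0] dist 115
```

View pics/c3.png

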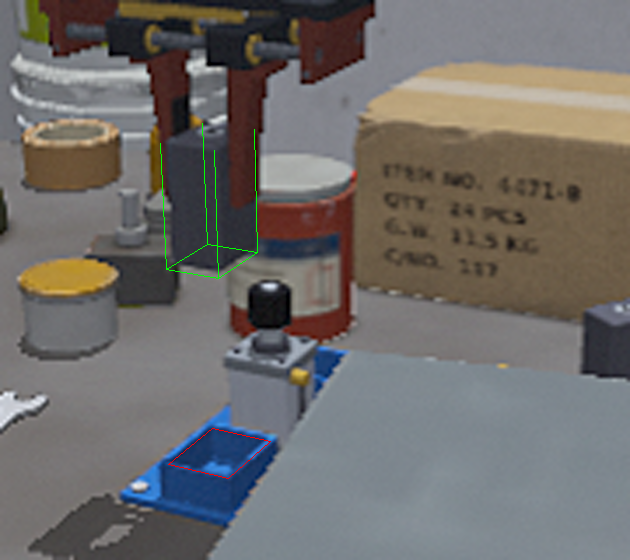

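The red outline fits the oblong bay's rim well at (220,452). The held bar's lower corner at (215,270) sits slightly above the predicted (218,278), so I'll measure that numerically.

```bash
python3 - <<'E'
from h import *
from scipy.ndimage import map_coordinates
im=load("side2")
x=np.array([np.cos(-.1695),np.sin(-.1695)]);y=np.array([-x[1],x[0]]);b0=np.array([551,298.4])
g=im["pixels"].astype(float); np.set_printoptions(suppress=True,precision=1)
gm=np.sqrt(sum(cv2.Sobel(g[...,k],cv2.CV_64F,1,0)**2+cv2.Sobel(g[...,k],cv2.CV_64F,0,1)**2 for k in range(3)))
t=np.linspace(0,1,40)[:,None]
def score(o):
    C=lambda X,Y,Z:np.array([*(b0+(X+o[0])*x+(Y+o[1])*y),Z+o[2]])
    segs=[(C(-17,23,154),C(17,23,154)),(C(-17,23,154),C(-17,-23,154)),(C(17,23,154),C(17,23,200)),(C(17,23,154),C(17,-23,154)),(C(-17,23,154),C(-17,23,215)),(C(17,-23,154),C(17,-23,200)),(C(-17,-23,154),C(-17,-23,200))]
    r=[]
    for p,q in segs:
        P=proj(im,p+(q-p)*t); r.append(map_coordinates(gm,P.T[::-1],order=1).mean())
    return r
# camera: which edges visible? print each score separately at best
import itertools
for idx in ([0,1,2,4],[0,2,3,4,5],[0,1,2,3,4,5],[0,2,3,5,6]):
    best=sorted(((sum(np.array(score(o))[idx]),o) for o in itertools.product(range(-6,7,2),range(-14,11,3),range(-4,9,2))),reverse=True)[:4]
    print(idx,[(round(s),o) for s,o in best], np.array(score(best[0][1])))
# dump rows
P=proj(im,[[*(b0+17*x+23*y),154],[*(b0-17*x+23*y),154],[*(b0+17*x-23*y),154],[*(b0-17*x-23*y),154]]);print(P)
u,v=P.mean(0).astype(int); print(im["pixels"][v-14:v+10,u-18:u+20].mean(2).astype(int))
E
```

```text
[0, 1, 2, 4] [(1169, (6, -14, -2)), (1139, (4, -11, 0)), (1126, (0, -5, 2)), (1123, (-4, 4, 6))] [447.1 346.  292.7  37.   83.5  13.3 374.4]
[0, 2, 3, 4, 5] [(879, (2, -8, 0)), (874, (6, -14, -2)), (872, (0, -5, 2)), (868, (-4, 1, 4))] [447.9 271.4 290.7  37.8  89.1  13.4 382.7]
[0, 1, 2, 3, 4, 5] [(1220, (6, -14, -2)), (1188, (4, -11, 0)), (1178, (-4, 4, 6)), (1176, (0, -5, 2))] [447.1 346.  292.7  37.   83.5  13.3 374.4]
[0, 2, 3, 5, 6] [(1198, (0, -5, 2)), (1172, (2, -8, 0)), (1165, (6, -14, -2)), (1149, (-2, -2, 4))] [446.6 303.8 290.   35.8  86.   13.3 411.9]
[[207.1 176.5]
 [222.1 179. ]
 [218.8 169.3]
 [233.3 171.7]]
[[ 69  76  79  79  81  86  81  52  54  56  57  52  52  56  57  55  57  56
   56  57  56  49  49  46  51  47  49  49  51  50  49  55  56  57  54  54
   53  55]
 [ 70  74  71  68  66  64  61  53  57  54  58  56  54  55  53  51  54  55
   56  59  56  51  46  50  50  50  49  49  48  49  49  53  57  57  59  58
   59  56]
 [ 62  71  76  81  81  78  68  52  55  57  58  56  54  53  55  55  54  54
   54  57  55  54  50  47  49  47  51  47  52  50  48  56  57  57  60  59
  
[... 2648 characters left out ...]
  95  99 108 118 124 125 130 128 129 125 121 120 123
  123 126]
 [ 56  54  51  54  56  54  53  50  33  93 129 125 122 120 122 123 121 122
  121 123 125 126 116  97 100 102 112 116 119 128 133 116  76  48  58  80
   67  54]
 [ 56  57  57  54  55  55  54  47  40  85 118 119 122 123 120 121 121 122
  122 124 121 125 115  99 106 108 110 115 123 105  57  48  97 189 221 220
  193  99]
 [ 55  57  53  52  56  55  53  47  46  83 112 118 119 119 121 122 122 120
  120 122 121 125 114 100 108 118 116 118 105  55  27  28  61 127 164 177
  149  63]
 [ 56  55  59  54  57  55  51  47  70  97 109 113 118 120 120 121 120 121
  122 122 124 125 115  97 107 118 117 123 102  27  30  35  38  47  64  73
   57  38]]
```

>>> step_arm([
  [[0,0,0.1],[0,0,0],-1],
  [[0,0,0.2],[0,0,0],-1],
  [[0,0,0.3],[0,0,0],-1],
  [[0,0,0.36],[0,0,0],-1],
  [[0,0,0.387],[0,0,0],-1],
  [[0,0,0.387],[0,0,0],-1],
  [[0,0,0.387],[0,0,0],-1],
  [[0,0,0.387],[0,0,0],-1],
  [[0,0,0.387],[0,0,0],-1],
  [[0,0,0.387],[0,0,0],-1],
])

```text
t: 6.88
ee_pos: [551.9, 298.7, 75.4]
orientation: [2.401, 2.025, 0.004]
ft_force: [0.6, 0.5, -6.4]
width: 33.7
grasp_force: 30.0
```

```bash
python3 plan.py set 0 0 .387 0 0 0 ; python3 - <<'E'
from h import *
im=snap("side","side3.png"); t=snap("top","top3.png")
c=np.array([539.3,229.5]);x=np.array([np.cos(-.1695),np.sin(-.1695)]);y=np.array([-x[1],x[0]]); b=c+70*y
f=9;u0,v0=180,190
a=cv2.resize(im["pixels"][v0:v0+66,u0:u0+88,::-1],None,fx=f,fy=f,interpolation=cv2.INTER_CUBIC)
def poly(z,hx,hy,col):
    P=proj(im,[[*(b+sx*hx*x+sy*hy*y),z] for sx,sy in((1,1),(1,-1),(-1,-1),(-1,1))]); print(P.round(1).tolist())
    cv2.polylines(a,[((P-[u0,v0]+.5)*f).astype(np.int32)],True,col,1)
poly(38,17,23,(0,255,0));poly(30,20.5,26.5,(0,0,255));poly(30,24.5,30.5,(0,255,255))
cv2.imwrite("pics/c4.png",a)
E
```

```text
cmd [551.  298.4  73.9] meas [551.9 298.7  75.4] yaw c/m -0.1695 -0.1695 t 6.88 F [ 0.6  0.5 -6.4] w 33.7
[[209.7, 228.5], [220.7, 219.6], [234.5, 222.6], [224.0, 231.8]]
[[207.6, 232.3], [220.2, 221.9], [236.8, 225.6], [224.7, 236.3]]
[[204.9, 232.7], [219.6, 220.8], [239.3, 225.1], [225.5, 237.6]]
```

View pics/c4.png

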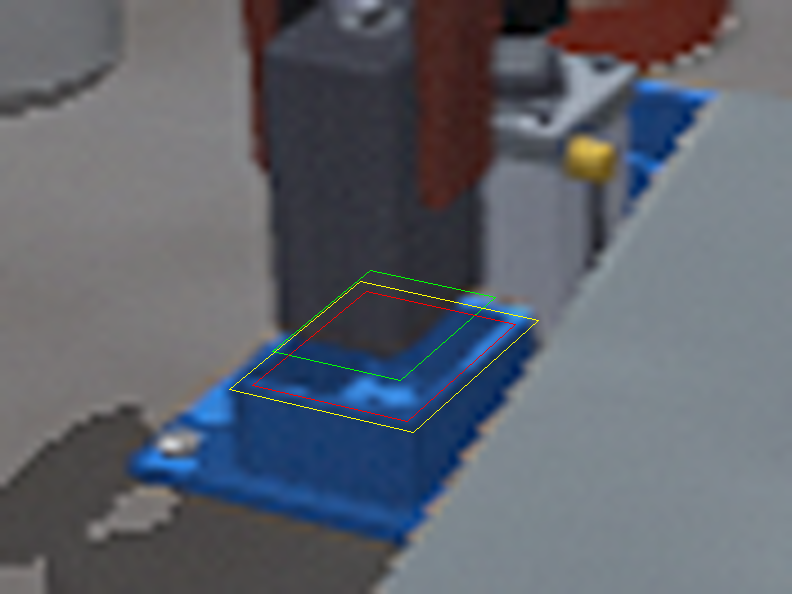

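The bar bottom (front corner ~(398,356) vs predicted (400,380)) sits slightly towards the cylinder relative to the rim, by roughly 1–2 mm. I'll shift +1.5 mm along box y and lower gently, watching the force.

>>> step_arm([
  [[0.005,0,0.0],[0,0,0],-1],
  [[0.005,0,0.0],[0,0,0],-1],
  [[0.005,0,0.01],[0,0,0],-1],
  [[0.005,0,0.02],[0,0,0],-1],
  [[0.005,0,0.03],[0,0,0],-1],
  [[0.005,0,0.04],[0,0,0],-1],
  [[0.005,0,0.05],[0,0,0],-1],
  [[0.005,0,0.05],[0,0,0],-1],
  [[0.005,0,0.05],[0,0,0],-1],
])

```text
t: 7.73
ee_pos: [551.0, 299.6, 58.5]
orientation: [-2.401, -2.025, 0.001]
ft_force: [-0.2, 0.6, -7.3]
width: 34.0
grasp_force: 30.0
```

```bash
python3 plan.py set 0.005 0 .05 0 0 0 
```

```text
cmd [551.2 299.9  58.9] meas [551.  299.6  58.5] yaw c/m -0.1695 -0.1695 t 7.73 F [-0.2  0.6 -7.3] w 34.0
```

It's in with no contact. I'll lower to the floor and release.

>>> step_arm([
  [[0,0,0.015],[0,0,0],-1],
  [[0,0,0.03],[0,0,0],-1],
  [[0,0,0.045],[0,0,0],-1],
  [[0,0,0.052],[0,0,0],-1],
  [[0,0,0.056],[0,0,0],-1],
  [[0,0,0.058],[0,0,0],-1],
  [[0,0,0.058],[0,0,0],-1],
])

```text
t: 8.32
ee_pos: [550.8, 299.5, 42.3]
orientation: [-2.401, -2.025, 0.002]
ft_force: [-4.0, -2.3, 3.3]
width: 33.9
grasp_force: 30.0
```

```bash
python3 plan.py set 0 0 .058 0 0 0 
```

```text
cmd [551.2 299.9  41.5] meas [550.8 299.5  42.3] yaw c/m -0.1695 -0.1695 t 8.32 F [-4.  -2.3  3.3] w 33.9
```

>>> step_arm([
  [[0,0,0],[0,0,0],0.2],
  [[0,0,0],[0,0,0],0.2],
  [[0,0,0],[0,0,0],0.2],
  [[0,0,0],[0,0,0],0.2],
  [[0,0,0],[0,0,0],0.2],
  [[0,0,-0.1],[0,0,0],0.2],
  [[0,0,-0.2],[0,0,0],0.2],
  [[0,0,-0.32],[0,0,0],0.2],
  [[0,0,-0.45],[0,0,0],0.2],
  [[0,0,-0.5],[0,0,0],0.2],
  [[0,0,-0.5],[0,0,0],0.2],
])

```text
t: 9.23
ee_pos: [553.9, 301.2, 196.6]
orientation: [2.4, 2.024, 0.013]
ft_force: [-0.1, -0.3, -0.2]
width: 52.5
grasp_force: 0.0
```

```bash
python3 plan.py set 0 0 -.5 0 0 0  394.8 243 150 -.1695
```

```text
cmd [551.2 299.9 191.5] meas [553.9 301.2 196.6] yaw c/m -0.1695 -0.1696 t 9.23 F [-0.1 -0.3 -0.2] w 52.5
(np.float64(394.8), np.float64(243.0), np.float64(150.0), np.float64(-0.1695)) [-0.2748, -0.482, 0.1383] [0.0, 0.0, 0.0] dist 172
```

>>> step_arm([
  [[-0.06,-0.11,0.03],[0,0,0],0.2],
  [[-0.12,-0.22,0.06],[0,0,0],0.4],
  [[-0.18,-0.33,0.09],[0,0,0],0.6],
  [[-0.24,-0.44,0.12],[0,0,0],1],
  [[-0.275,-0.482,0.138],[0,0,0],1],
  [[-0.275,-0.482,0.138],[0,0,0],1],
  [[-0.275,-0.482,0.138],[0,0,0],1],
  [[-0.275,-0.482,0.138],[0,0,0],1],
])

```text
t: 9.9
ee_pos: [396.2, 243.6, 150.3]
orientation: [2.401, 2.025, 0.002]
ft_force: [0.4, -0.0, -0.4]
width: 87.5
grasp_force: 0.0
```

```bash
python3 plan.py set -.275 -.482 .138 0 0 0  394.8 243 36 -.1695; python3 - <<'E'
from h import *
im=snap("top","top4.png"); a=im["pixels"][165:265,185:345,::-1]
s=load("side3"); im2=snap("side","side4.png"); b=im2["pixels"][150:250,180:340,::-1]
cv2.imwrite("pics/c5.png",cv2.resize(np.vstack([a,b[:60]]),None,fx=3.7,fy=3.7,interpolation=cv2.INTER_CUBIC))
E
```

```text
cmd [394.8 243.  150.1] meas [396.2 243.6 150.3] yaw c/m -0.1695 -0.1696 t 9.9 F [ 0.4 -0.  -0.4] w 87.5
(np.float64(394.8), np.float64(243.0), np.float64(36.0), np.float64(-0.1695)) [0.0002, 0.0, 0.3803] [0.0, 0.0, 0.0] dist 114
```

View pics/c5.png

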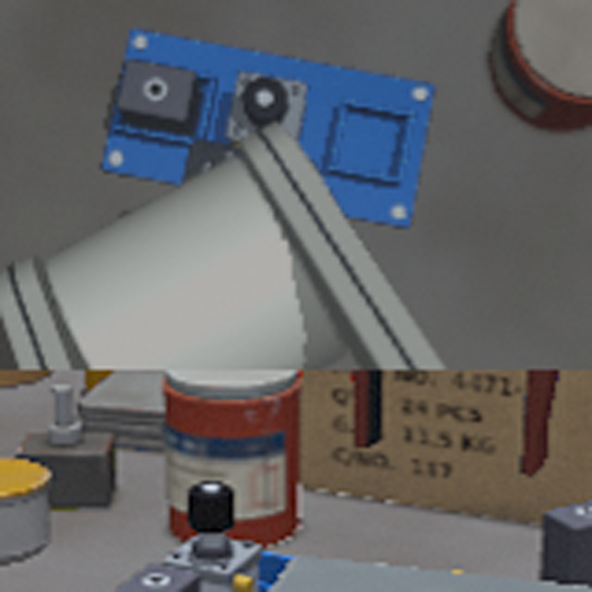

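The top view shows the bar standing in the oblong bay at (156,89), with the box's screws visible. I'll measure them again.

```bash
cat > m.py <<'E'
from h import *
np.set_printoptions(suppress=True,precision=2)
def blob(px,u,v,r=4):
    yy,xx=np.mgrid[int(v)-r:int(v)+r+1,int(u)-r:int(u)+r+1]; w=px[yy,xx,0].astype(float)
    w=np.clip(w-np.median(w)-.25*(w.max()-np.median(w)),0,None); return [(w*xx).sum()/w.sum(),(w*yy).sum()/w.sum()]
def box(im,S):
    P=onz(im,[blob(im["pixels"],*q) for q in S],7); d=(P[0]-P[1]+P[2]-P[3])/2; return P.mean(0)[:2],np.arctan2(-d[0],d[1])
E
python3 - <<'E'
from m import *
im=load("top4"); q=lambda a,b:(185+a/3.7,165+b/3.7)
c,w=box(im,[q(140,41),q(420,93),q(115,158),q(398,212)]); x=np.array([np.cos(w),np.sin(w)]);y=np.array([-x[1],x[0]])
ring=onz(im,[blob(im["pixels"],*q(156,89))],80)[0][:2]; k=onz(im,[blob(im["pixels"],*q(264,97),3)],110)[0][:2]
print(c,w,"bar in box",(ring-c)@x,(ring-c)@y,"knob",k,"round bay",c-70*y, "bar",ring)
E
```

```text
[539.25 229.52] -0.1687393641628491 bar in box -2.1688136001201164 70.44810798131334 knob [539.3  229.43] round bay [527.5  160.51] bar [548.94 299.33]
```

>>> step_arm([
  [[0,0.006,0.1],[0,0,0],1],
  [[0,0.006,0.2],[0,0,0],1],
  [[0,0.006,0.3],[0,0,0],1],
  [[0,0.006,0.36],[0,0,0],1],
  [[0,0.006,0.38],[0,0,0],1],
  [[0,0.006,0.38],[0,0,0],1],
  [[0,0.006,0.38],[0,0,0],-1],
  [[0,0.006,0.38],[0,0,0],-1],
  [[0,0.006,0.38],[0,0,0],-1],
  [[0,0.006,0.38],[0,0,0],-1],
  [[0,0.006,0.38],[0,0,0],-1],
  [[0,0.006,0.38],[0,0,0],-1],
  [[0,0.006,0.38],[0,0,0],-1],
  [[0,0.006,0.38],[0,0,0],-1],
  [[0,0.006,0.38],[0,0,0],-1],
  [[0,0.006,0.38],[0,0,0],-1],
])

```text
t: 11.33
ee_pos: [396.5, 242.6, 36.2]
orientation: [-2.401, -2.025, -0.0]
ft_force: [-1.4, 0.1, 3.5]
width: 32.9
grasp_force: 30.0
```

```bash
python3 plan.py set 0 .006 .38 0 0 0  529.4 160.2 190 -.1695
```

```text
cmd [396.6 242.7  36.1] meas [396.5 242.6  36.2] yaw c/m -0.1695 -0.1695 t 11.33 F [-1.4  0.1  3.5] w 32.9
(np.float64(529.4), np.float64(160.2), np.float64(190.0), np.float64(-0.1695)) [-0.1962, 0.4828, -0.513] [0.0, 0.0, 0.0] dist 219
```

>>> step_arm([
  [[0,0,-0.1],[0,0,0],-1],
  [[0,0,-0.22],[0,0,0],-1],
  [[0,0,-0.35],[0,0,0],-1],
  [[0,0,-0.48],[0,0,0],-1],
  [[-0.04,0.1,-0.513],[0,0,0],-1],
  [[-0.09,0.22,-0.513],[0,0,0],-1],
  [[-0.14,0.34,-0.513],[0,0,0],-1],
  [[-0.18,0.44,-0.513],[0,0,0],-1],
  [[-0.196,0.483,-0.513],[0,0,0],-1],
  [[-0.196,0.483,-0.513],[0,0,0],-1],
  [[-0.196,0.483,-0.4],[0,0,0],-1],
  [[-0.196,0.483,-0.28],[0,0,0],-1],
  [[-0.196,0.483,-0.18],[0,0,0],-1],
  [[-0.196,0.483,-0.126],[0,0,0],-1],
  [[-0.196,0.483,-0.126],[0,0,0],-1],
  [[-0.196,0.483,-0.126],[0,0,0],-1],
  [[-0.196,0.483,-0.126],[0,0,0],-1],
])

```text
t: 12.75
ee_pos: [529.5, 160.7, 74.7]
orientation: [2.401, 2.026, 0.001]
ft_force: [0.8, 0.2, -3.8]
width: 33.4
grasp_force: 30.0
```

```bash
python3 plan.py set -.196 .483 -.126 0 0 0; python3 - <<'E'
from h import *
im=snap("side","side5.png"); t=snap("top","top5.png")
c=np.array([539.3,229.5]);x=np.array([np.cos(-.1695),np.sin(-.1695)]);y=np.array([-x[1],x[0]]); b=c-70*y
P=proj(t,[[*b,60]])[0];print(P)
A=t["pixels"][int(P[1])-40:int(P[1])+40,int(P[0])-70:int(P[0])+50,::-1]
P=proj(im,[[*b,60]])[0];print(P)
B=im["pixels"][int(P[1])-45:int(P[1])+25,int(P[0])-60:int(P[0])+60,::-1]
cv2.imwrite("pics/c6.png",cv2.resize(np.vstack([A,B]),None,fx=4,fy=4,interpolation=cv2.INTER_CUBIC))
E
```

```text
cmd [529.5 160.3  73.9] meas [529.5 160.7  74.7] yaw c/m -0.1695 -0.169 t 12.75 F [ 0.8  0.2 -3.8] w 33.4
[285.52145183 200.33729191]
[251.30879409 192.51271756]
```

View pics/c6.png

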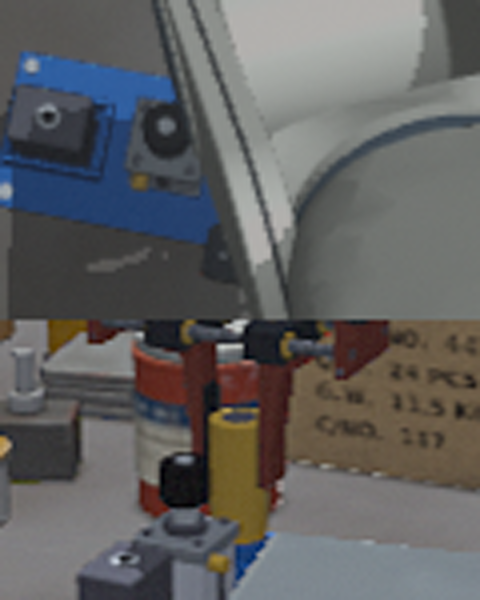

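The side view shows the brass weight held upright at (240,470), right behind the cylinder and above the square bay. I'll lower it gently.

>>> step_arm([
  [[0,0,0.01],[0,0,0],-1],
  [[0,0,0.02],[0,0,0],-1],
  [[0,0,0.03],[0,0,0],-1],
  [[0,0,0.04],[0,0,0],-1],
  [[0,0,0.05],[0,0,0],-1],
  [[0,0,0.05],[0,0,0],-1],
  [[0,0,0.05],[0,0,0],-1],
])

```text
t: 13.43
ee_pos: [529.2, 160.0, 58.5]
orientation: [-2.401, -2.025, 0.001]
ft_force: [0.9, -1.0, -5.4]
width: 33.3
grasp_force: 30.0
```

```bash
python3 plan.py set 0 0 .05 0 0 0 
```

```text
cmd [529.5 160.3  58.9] meas [529.2 160.   58.5] yaw c/m -0.1695 -0.1696 t 13.43 F [ 0.9 -1.  -5.4] w 33.3
```

>>> step_arm([
  [[0,0,0.015],[0,0,0],-1],
  [[0,0,0.03],[0,0,0],-1],
  [[0,0,0.045],[0,0,0],-1],
  [[0,0,0.052],[0,0,0],-1],
  [[0,0,0.056],[0,0,0],-1],
  [[0,0,0.056],[0,0,0],-1],
])

```text
t: 13.93
ee_pos: [529.1, 160.0, 42.2]
orientation: [-2.401, -2.025, 0.001]
ft_force: [-2.4, 0.3, 1.0]
width: 33.4
grasp_force: 30.0
```

```bash
python3 plan.py set 0 0 .056 0 0 0 
```

```text
cmd [529.5 160.3  42.1] meas [529.1 160.   42.2] yaw c/m -0.1695 -0.1695 t 13.93 F [-2.4  0.3  1. ] w 33.4
```

>>> step_arm([
  [[0,0,0],[0,0,0],0.2],
  [[0,0,0],[0,0,0],0.2],
  [[0,0,0],[0,0,0],0.2],
  [[0,0,0],[0,0,0],0.2],
  [[0,0,0],[0,0,0],0.2],
  [[0,0,-0.1],[0,0,0],0.2],
  [[0,0,-0.2],[0,0,0],0.2],
  [[0,0,-0.32],[0,0,0],0.2],
  [[0,0,-0.45],[0,0,0],0.2],
  [[0,0,-0.5],[0,0,0],0.2],
  [[0.05,-0.12,-0.5],[0,0,0],0.2],
  [[0.1,-0.24,-0.5],[0,0,0],0.2],
  [[0.15,-0.36,-0.5],[0,0,0],0.2],
  [[0.196,-0.483,-0.5],[0,0,0],0.2],
  [[0.196,-0.483,-0.5],[0,0,0],0.2],
  [[0.196,-0.483,-0.5],[0,0,0],0.2],
  [[0.196,-0.483,-0.5],[0,0,0],0.2],
])

```text
t: 15.35
ee_pos: [397.2, 242.9, 192.5]
orientation: [2.4, 2.026, 0.002]
ft_force: [0.6, 0.1, -0.1]
width: 52.9
grasp_force: 0.0
```

```bash
python3 plan.py set .196 -.483 -.5 0 0 0; python3 - <<'E'
from m import *
im=snap("top","top6.png"); q=lambda a,b:(185+a/3.7,165+b/3.7)
c,w=box(im,[q(140,41),q(420,93),q(115,158),q(398,212)]); x=np.array([np.cos(w),np.sin(w)]);y=np.array([-x[1],x[0]])
ring=onz(im,[blob(im["pixels"],*q(156,89))],80)[0][:2]; k=onz(im,[blob(im["pixels"],*q(264,97),3)],110)[0][:2]
px=im["pixels"].astype(float); u,v=proj(im,[[*(c-70*y),80]])[0].astype(int); m=np.zeros(px.shape[:2],np.uint8); r=14
m[v-r:v+r,u-r:u+r]=(px[v-r:v+r,u-r:u+r,0]-px[v-r:v+r,u-r:u+r,2]>90)
cn=np.vstack(cv2.findContours(m,0,1)[0]); Q=onz(im,cn.reshape(-1,2).astype(float),80); (b,rad)=cv2.minEnclosingCircle(Q[:,:2].astype(np.float32))
b=np.array(b);print(c,w,"bar in box",(ring-c)@x,(ring-c)@y,"knob",k,"brass in box",(b-c)@x,(b-c)@y,rad,b)
a=im["pixels"][165:245,185:345,::-1]; s=snap("side","side6.png")["pixels"][150:215,180:340,::-1]
cv2.imwrite("pics/c7.png",cv2.resize(np.vstack([a,s]),None,fx=4,fy=4,interpolation=cv2.INTER_CUBIC))
E
```

```text
cmd [396.6 242.7 192.1] meas [397.2 242.9 192.5] yaw c/m -0.1695 -0.1686 t 15.35 F [ 0.6  0.1 -0.1] w 52.9
[539.24 229.6 ] -0.16935139570045676 bar in box -2.205758383564982 70.32808888588838 knob [539.07 229.23] brass in box -0.20252551561061363 -69.22639173172165 14.523608207702637 [527.37 161.39]
```

View pics/c7.png

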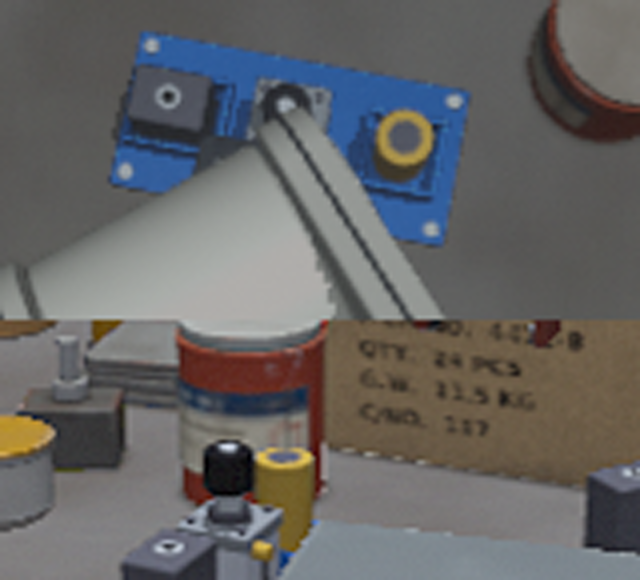

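Both weights stand in their bays: bar at (168,96), offset (-2.2, +0.3) mm, and brass at (405,138), offset (-0.2, +0.8) mm. Placing them also showed the camera reads about 2 mm short along the closing axis. Next is the knob.

```bash
python3 plan.py 541.2 229.1 160 -.1695; python3 plan.py 541.2 229.1 82 -.1695
```

```text
cmd [396.6 242.7 192.1] meas [397.8 242.3 192.3] yaw c/m -0.1695 -0.1705 t 15.45 F [-0.2 -0.  -0.1] w 52.3
(np.float64(541.2), np.float64(229.1), np.float64(160.0), np.float64(-0.1695)) [0.0368, 0.4828, 0.107] [0.0, 0.0, 0.0] dist 149
cmd [396.6 242.7 192.1] meas [397.8 242.3 192.3] yaw c/m -0.1695 -0.1705 t 15.45 F [-0.2 -0.  -0.1] w 52.3
(np.float64(541.2), np.float64(229.1), np.float64(82.0), np.float64(-0.1695)) [0.0368, 0.4828, 0.367] [0.0, 0.0, 0.0] dist 182
```

>>> step_arm([
  [[0.01,0.12,0.03],[0,0,0],0.2],
  [[0.02,0.24,0.06],[0,0,0],0.2],
  [[0.03,0.36,0.09],[0,0,0],0.2],
  [[0.037,0.45,0.107],[0,0,0],0.2],
  [[0.037,0.483,0.107],[0,0,0],0.2],
  [[0.037,0.483,0.107],[0,0,0],0.2],
  [[0.037,0.483,0.107],[0,0,0],0.2],
  [[0.037,0.483,0.17],[0,0,0],0.2],
  [[0.037,0.483,0.23],[0,0,0],0.2],
  [[0.037,0.483,0.29],[0,0,0],0.2],
  [[0.037,0.483,0.34],[0,0,0],0.2],
  [[0.037,0.483,0.366],[0,0,0],0.2],
  [[0.037,0.483,0.366],[0,0,0],0.2],
  [[0.037,0.483,0.366],[0,0,0],0.2],
])

```text
t: 16.62
ee_pos: [540.6, 229.2, 82.7]
orientation: [-2.401, -2.026, 0.001]
ft_force: [0.2, 0.7, 1.0]
width: 52.5
grasp_force: 0.0
```

```bash
python3 plan.py set .037 .483 .366 0 0 0
```

```text
cmd [541.3 229.2  82.3] meas [540.6 229.2  82.7] yaw c/m -0.1695 -0.169 t 16.62 F [0.2 0.7 1. ] w 52.5
```

>>> step_arm([
  [[0,0,0],[0,0,0],-0.1],
  [[0,0,0],[0,0,0],-0.2],
  [[0,0,0],[0,0,0],-0.3],
  [[0,0,0],[0,0,0],-0.5],
  [[0,0,0],[0,0,0],-1],
  [[0,0,0],[0,0,0],-1],
  [[0,0,0],[0,0,0],-1],
  [[0,0,0],[0,0,0],-1],
  [[0,0,0],[0,0,0],-1],
])

```text
t: 17.37
ee_pos: [541.3, 229.2, 82.8]
orientation: [-2.402, -2.025, -0.001]
ft_force: [-2.9, 0.6, 5.8]
width: 27.4
grasp_force: 30.0
```

```bash
python3 plan.py
```

```text
cmd [541.3 229.2  82.3] meas [541.3 229.2  82.8] yaw c/m -0.1695 -0.1696 t 17.37 F [-2.9  0.6  5.8] w 27.4
```

Gripped; a small sideways push of about 3 N shows, so I'll relieve 1.2 mm and draw up slowly.

>>> step_arm([
  [[0,-0.002,0],[0,0,0],-1],
  [[0,-0.004,0],[0,0,0],-1],
  [[0,-0.004,-0.01],[0,0,0],-1],
  [[0,-0.004,-0.02],[0,0,0],-1],
  [[0,-0.004,-0.03],[0,0,0],-1],
  [[0,-0.004,-0.04],[0,0,0],-1],
  [[0,-0.004,-0.05],[0,0,0],-1],
  [[0,-0.004,-0.05],[0,0,0],-1],
])

```text
t: 18.03
ee_pos: [540.5, 229.3, 97.9]
orientation: [2.401, 2.025, 0.001]
ft_force: [3.3, -0.1, -2.8]
width: 27.4
grasp_force: 30.0
```

```bash
python3 plan.py set 0 -.004 -.05 0 0 0
```

```text
cmd [540.1 229.4  97.3] meas [540.5 229.3  97.9] yaw c/m -0.1695 -0.1696 t 18.03 F [ 3.3 -0.1 -2.8] w 27.4
```

>>> step_arm([
  [[0,0.002,0],[0,0,0],-1],
  [[0,0.002,-0.01],[0,0,0],-1],
  [[0,0.002,-0.02],[0,0,0],-1],
  [[0,0.002,-0.03],[0,0,0],-1],
  [[0,0.002,-0.04],[0,0,0],-1],
  [[0,0.002,-0.05],[0,0,0],-1],
  [[0,0.002,-0.06],[0,0,0],-1],
  [[0,0.002,-0.07],[0,0,0],-1],
  [[0,0.002,-0.08],[0,0,0],-1],
  [[0,0.002,-0.08],[0,0,0],-1],
  [[0,0.002,-0.08],[0,0,0],-1],
  [[0,0.002,-0.08],[0,0,0],-1],
])

```text
t: 19.03
ee_pos: [540.6, 229.2, 121.5]
orientation: [2.401, 2.025, 0.0]
ft_force: [2.0, 0.1, -4.7]
width: 27.4
grasp_force: 30.0
```

```bash
python3 plan.py set 0 .002 -.08 0 0 0; python3 - <<'E'
from h import *
s=snap("side","side7.png"); t=snap("top","top7.png")
P=proj(s,[[539,229.5,90]])[0].astype(int)
a=s["pixels"][P[1]-35:P[1]+40,P[0]-50:P[0]+50,::-1]
cv2.imwrite("pics/c8.png",cv2.resize(a,None,fx=7.5,fy=7.5,interpolation=cv2.INTER_CUBIC))
E
```

```text
cmd [540.7 229.3 121.3] meas [540.6 229.2 121.5] yaw c/m -0.1695 -0.1695 t 19.03 F [ 2.   0.1 -4.7] w 27.4
```

View pics/c8.png

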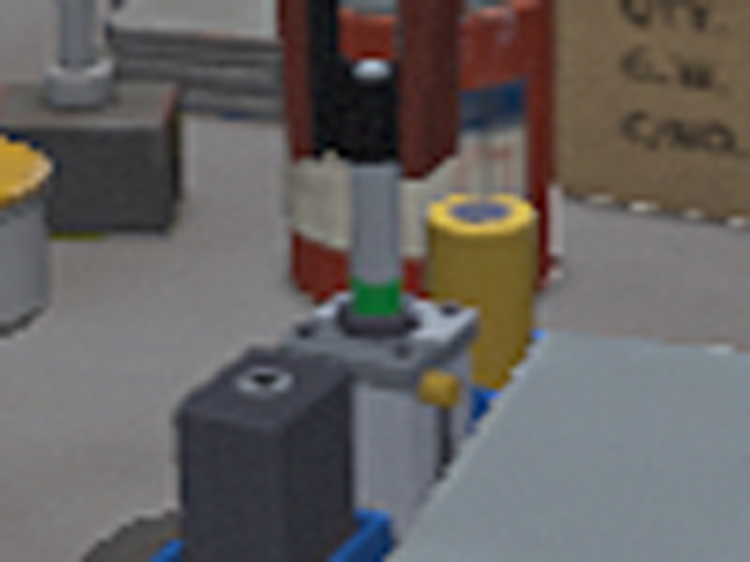

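The green band at (377,300) emerges right at the gland's top with no red showing. The rod is straight and both weights are seated. I'll hold briefly to settle, then hand in.

>>> step_arm([
  [[0,0,0],[0,0,0],-1],
  [[0,0,0],[0,0,0],-1],
  [[0,0,0],[0,0,0],-1],
  [[0,0,0],[0,0,0],-1],
  [[0,0,0],[0,0,0],-1],
  [[0,0,0],[0,0,0],-1],
])

```text
t: 19.63
ee_pos: [540.6, 229.1, 121.2]
orientation: [-2.401, -2.025, 0.0]
ft_force: [3.4, 0.2, -4.3]
width: 27.4
grasp_force: 30.0
```

```bash
python3 plan.py; python3 -c "
from workcell import *
print(close_job())"
```

```text
cmd [540.7 229.3 121.3] meas [540.6 229.1 121.2] yaw c/m -0.1695 -0.1695 t 19.63 F [ 3.4  0.2 -4.3] w 27.4
the job is handed in; nothing more can be done
None
```

I handed the job in at about 20 s, holding the knob with the rod drawn about 39 mm, the green band at the gland and both weights packed in their bays; it returned no verdict.

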